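Hold the bulldog clip open over the job-card panel

ROBOT

A 7-joint arm with a two-finger parallel gripper is mounted at the origin on the work surface. World frame = base frame: x ahead of the robot, y to its left, z up, the work surface at z = 0. Lengths are in mm, angles in rad, forces in N, time in s.
With the tool pointing down it reaches from about 400 to 875 mm from the base axis. Payload 4.4 kg.
Tool frame: the origin (TCP) lies at the very end of the fingers, on their centre line; the grasp point (between the pads) lies 19 mm behind it; z points along the fingers, y is the direction in which the jaws open and shut (so a half turn about z gives the same grasp; the last joint's range is limited). The gripper opens to 85 mm and grips with 20 to 120 N. Pads are 22 mm wide; open, the fingers measure 114 mm over their backs; the gripper's body (76 mm by 85 mm) begins 54 mm behind the grasp point. The pads swing forward as they close: fully open they stand 13 mm farther back than shut.
Start: joints at [1.058, 0.628, 0.038, 1.517, -0.027, 0.996, -0.02], TCP at [280.881, -586.194, 231.313] pointing down, gripper open.
Joint ranges: [-3.06, 3.06], [-0.37, 2.12], [-1.25, 1.32], [0.18, 2.47], [-1.1, 4.24], [0.23, 1.98], [-2.94, 2.94]. Speed limits (rad/s): [2.57, 2.57, 3.14, 3.14, 3.14, 3.14, 3.14].

INTERFACE

Orientations are given as [roll, pitch, yaw] about the fixed x, y, z axes, in that order (R = Rz(yaw) Ry(pitch) Rx(roll)).
In Python, from cell import read_state, get_image, calibration, finish_job gives the robot as it stands. The module is installed in compiled form; this text tells all that it offers.
- The arm moves only by the tool apply_moves, never from a script. Its argument "increments" is a list of rows, each an object of numbers: "tx", "ty", "tz": the shift along the world's x, y, z in m; "rx", "ry", "rz": the turn, a rotation vector about the world's x, y, z in units of 5 degrees (1.0 is 5 degrees); "claw": the finger opening in m, from 0 to 0.0854. In form: [{"tx": .., "ty": .., "tz": .., "rx": .., "ry": .., "rz": .., "claw": ..}, ...]. A call has 1 to 12 rows; each row is the pose to reach, as a shift and turn from the pose commanded when the call began; what a row does not reach only later rows make up. A row lasts 1/10 s, in which the tool goes at most 50 mm and 8.59 degrees, less where a joint would pass 70% of its speed; a pose out of reach is approached as far as the arm can. A call with a gripper value outside its range is refused whole. The fingers move at their own pace and stop on an object; the grip force is fixed at half the most. Time passes only in rows, so rows that repeat a pose let the fingers close. It gives the time, the measured TCP pose, the force and the opening at its end, in the units of the state.
- read_state(): the state, without advancing time (a new reading comes with each control period).
- get_image(name): name is "side" or "top" or "wrist"; returns the picture (384x512x3 uint8, red, green, blue); there is no depth.
- calibration(name): a dict with "camera_matrix" (3x3 intrinsics, pixels), "distortion" ([k1, k2, p1, p2, k3] as OpenCV has them; the pictures are not rectified), "origin" and "attitude" of the camera in the world. Camera axes: x right, y up, looking along -z (the intrinsics and any distortion apply to the point x, -y, -z); pixel columns grow to the right and rows downward; lengths in mm; the calibration is good to about 2 mm. A picture is of the moment at which its call begins: read the wrist's pose just before it. calibration takes no time and is no camera call; for the wrist camera it gives the pose at the moment of the call.
- finish_job(): hands the job in, once; it reports no verdict.
The state is a dict: "clock": time; "qpos": joint angles; "qd": joint speeds; "tau": joint torques, N m; "eef_pos": TCP position; "tool_rot": TCP orientation; "force": force on the tool from outside, world axes, zero at the start; "torque": the same for the moment, N m; "width": finger opening in mm.
Only numpy, scipy, OpenCV 4.12 (cv2) and the standard library are available. Lean on these libraries where they do the work, as an engineer would, in place of code of your own. Each camera call takes 0.05 s, during which the arm holds its last target. There are 200 camera calls.

TASK

The carton standing against the grey job-card panel is in the way: lift it off and stand it upright on the empty rubber mat first. Then take the big bulldog clip by its two levers, squeeze it wide open and finish holding it, gaping, over the middle of the panel's top edge, lips well down on both sides, upright and square to the panel without touching it, so that a colleague can slip a sheet in: do not let go or let it bite. Leave the other things on the desk where they are.

Things in the scene. Friction and masses are not known exactly. Their poses are not given: they have to be found in the camera images.
- panel: Upright grey sheet-metal panel like a bookend, fixed to the desk: 5 mm thick along its own x, 120 mm wide along y, 100 mm high; a 4 mm foot plate reaches 50 mm towards its +x. Origin at desk level under the middle of the upright sheet; z up.
- panel_edge (a point): The middle of the panel's top edge, 100 mm above the desk (axes as the panel's).
- carton: Closed cardboard carton standing upright 6 to 16 mm from the panel's -x face, in the way of the clip's jaws; 40 mm along its x, 52 mm along its y, 128 mm high, about 0.2 kg. Origin at the centre of its underside. It can be gripped across its 52 mm (along its y) near the top.
- mat: Empty black rubber mat fixed to the desk, 170 mm along its x, 160 mm along its y, 3 mm thick. Origin at the centre of its underside.
- clip: Big dark steel bulldog clip, 0.1 kg, standing closed on its lips, levers up in a V; same both ways round. Origin midway between the lips at desk level (closed); z up to the levers, x along the hinge. Lips 60 mm long along x, z 0 to 10, 35 mm over both; fully open they gape 23 mm, lower edges at z = 5, 56 over the outsides. An edge can enter up to z = 36 mm (hinge pin, centre z = 42).
- jaw_a (a joint): Opening of the +y half of the clip: 0 closed, 0.28 rad open at a stop; sprung shut. Its lever ends in an 8 mm round bar, 48 mm long along x, at y = 25, z = 82 mm of the clip (fully open y = 13, z = 87). Squeezing both bars together along y, from 58 to 34 mm over their outsides, opens the jaws: 3 N on each bar to start, 9 N fully open. Centre the fingers: a one-sided push tips the clip.
- jaw_b (a joint): Opening of the -y half of the clip, the mirror image: 0 closed, 0.28 rad fully open.
- tape: Bystander: roll of clear tape lying flat, 56 mm across, 22 high (mm). Leave alone. Origin at its underside.
- adapter: Bystander: black power adapter brick, 75 x 45 x 30 high (mm). Leave alone. Origin at its underside.
- small_clip: Bystander: small closed binder clip lying flat, 32 mm wide, 16 high (mm). Leave alone. Origin at its underside.
- stapler: Bystander: stapler, 130 x 36 x 44 high (mm). Leave alone. Origin at its underside.
- mug: Bystander: white mug, 80 mm across, 90 high (mm). Leave alone. Origin at its underside.
- jar: Bystander: small closed jar, 56 mm across, 60 high (mm). Leave alone. Origin at its underside.
- screwdriver: Bystander: screwdriver lying on the desk (mm). Leave alone. Origin at its underside.

How it is judged (in metres and radians):
On the way, in this order (a step that is already met when the one before it is completed fails the run):
1. the carton stands upright on the mat and is let go (x of carton in the frame of mat between -0.062 and 0.062 m and y of carton in the frame of mat between -0.057 and 0.057 m and height (world z) of carton below 0.01 m and angle between carton's own z axis and vertical below 0.15 rad and contact force between the fingers and carton below 0.1 N and linear speed of carton below 0.03 m/s), for 0.2 s.
2. the clip is lifted clear of the desk, squeezed open between the fingers (value of joint each of jaw_a, jaw_b above 0.18 rad and contact force between the fingers and clip above 3 N and height (world z) of clip above 0.05 m), for 0.2 s.
At the end, for the whole second after the job is handed in: Fingers hold the clip still (over 3 N), both halves open over 0.18 rad, upright within 0.25 and square within 0.2 rad; edge middle within x 20, y 12, z 12-36 mm of the clip origin; clip and robot clear of the panel; carton upright on the mat (within 62, 57 mm of its centre in x, y) (all of step 2 and x of panel_edge in the frame of clip between -0.02 and 0.02 m and y of panel_edge in the frame of clip between -0.012 and 0.012 m and z of panel_edge in the frame of clip between 0.012 and 0.036 m and angle between the x axis of clip and the y axis of panel, either way round below 0.2 rad and angle between clip's own z axis and vertical below 0.25 rad and contact force between each of clip, the arm and panel below 0.3 N and linear speed of clip below 0.02 m/s and x of carton in the frame of mat between -0.062 and 0.062 m and y of carton in the frame of mat between -0.057 and 0.057 m and height (world z) of carton below 0.01 m and angle between carton's own z axis and vertical below 0.15 rad); the arm keeps its last pose, push and grip.
It fails at once if a bystander is moved more than 30 mm (distance of any of tape, adapter, small_clip, stapler, mug, jar, screwdriver from where it was at the start of the episode above 0.03 m).
It fails at once if the carton is tipped over (angle between carton's own z axis and vertical above 0.6 rad).
It also fails if it takes over 64 s, if anything falls off the work surface, if the arm or the gripper's body presses on something with over 40 N, if the wrist force passes 120 N, or if a joint passes its speed limit or range.

## Working session

There is one attempt and no reset: what is moved stays moved. The work goes in short steps, Python scripts to look and compute and a tool call to move; the robot and the scene stay as the last step left them, time stands still between calls to the robot, and variables do not carry over. Pictures are saved under pics/ and viewed, about 8 in all and at most 12, crops included, and the job is handed in when it is done.

Besides the shell and the picture viewer there is one more tool, called after "Call:" as name([rows], argument=value, ...), one row to a line, values as JSON. apply_moves: Moves the arm, as the interface text tells. Its arguments: {"type":"object","properties":{"increments":{"type":"array"}},"required":["increments"]}

```bash
mkdir -p pics
cat > h.py <<'E'
import numpy as np, cv2
from cell import *
from scipy.spatial.transform import Rotation as Ro
def cam(n):
    c=calibration(n); return c
def Rm(c):
    a=np.array(c['attitude'],float)
    return a if a.shape==(3,3) else Ro.from_euler('xyz',a).as_matrix()
def ray(c,uv):
    p=cv2.undistortPoints(np.array([[uv]],float),np.array(c['camera_matrix'],float),np.array(c['distortion'],float))[0,0]
    d=Rm(c)@np.array([p[0],-p[1],-1.]); return np.array(c['origin'],float),d/np.linalg.norm(d)
def atz(c,uv,z):
    o,d=ray(c,uv); return o+d*(z-o[2])/d[2]
def tri(*cu):
    A=np.zeros((3,3));b=np.zeros(3);L=[]
    for c,uv in cu:
        o,d=ray(c,uv);P=np.eye(3)-np.outer(d,d);A+=P;b+=P@o;L.append((o,d))
    X=np.linalg.solve(A,b); return X,[np.linalg.norm((np.eye(3)-np.outer(d,d))@(X-o)) for o,d in L]
def proj(c,X):
    R=Rm(c);p=R.T@(np.array(X,float)-np.array(c['origin'],float)); q=np.array([[p[0],-p[1],-p[2]]])
    return cv2.projectPoints(q,np.zeros(3),np.zeros(3),np.array(c['camera_matrix'],float),np.array(c['distortion'],float))[0][0,0]
def save(n,f):
    im=get_image(n); cv2.imwrite('pics/'+f+'.png',im[:,:,::-1]); return im
E
python3 - <<'E'
from h import *
print(read_state())
ims=[]
for n in ['top','side','wrist']:
    c=calibration(n); print(n,c); ims.append(save(n,n+'0'))
for n,i in zip('ts',ims): cv2.imwrite(f'pics/{n}0b.png',cv2.resize(i[:,:,::-1],(800,600),interpolation=cv2.INTER_CUBIC))
E
```

```text
{'clock': 0.0, 'qpos': array([ 1.05816653,  0.62933754,  0.03842902,  1.51836956, -0.02696004,
        0.99630006, -0.01999045]), 'qd': array([-0.00081264,  0.00020053,  0.00018665, -0.00036509, -0.0009109 ,
        0.00041405,  0.00150388]), 'tau': array([ 2.71093122e-04, -5.63396144e+01,  1.22591950e+00, -1.93445510e+01,
        1.07978008e-02,  1.05816830e-02, -1.84247148e-05]), 'eef_pos': array([ 280.62258053, -585.60884373,  230.39393304]), 'tool_rot': array([-3.13969646e+00,  5.05615717e-05,  4.46871567e-01]), 'force': array([-0.2289438 ,  0.79307455,  0.09659431]), 'torque': array([-0.03022309,  0.04704418, -0.00351616]), 'width': 84.92274513279543}
top {'camera_matrix': array([[403.38497253,   0.        , 251.11799122],
       [  0.        , 403.38497253, 187.84151783],
       [  0.        ,   0.        ,   1.        ]]), 'distortion': array([-0.00589132,  0.        ,  0.        ,  0.        ,  0.        ]), 'origin': array([ 434.72133741,  -54.78290018, 1224.02045318]), 'attitude': array([ 0.11142415, -0.01506729, -1.5761521 ])}
side {'camera_matrix': array([[469.12267891,   0.        , 264.29453672],
       [  0.        , 469.12267891, 192.61257053],
       [  0.        ,   0.        ,   1.        ]]), 'distortion': array([-0.16612967,  0.        ,  0.        ,  0.        ,  0.        ]), 'origin': array([432.02898225, 961.07668352, 852.67030324]), 'attitude': array([ 0.94924459,  0.00834892, -3.04096345])}
wrist {'camera_matrix': array([[332.95056769,   0.        , 259.01777113],
       [  0.        , 332.95056769, 192.18910143],
       [  0.        ,   0.        ,   1.        ]]), 'distortion': array([-0.05012964,  0.        ,  0.        ,  0.        ,  0.        ]), 'origin': array([ 340.91306882, -554.93783038,  373.97303846]), 'attitude': array([-0.2727357 ,  0.00153223, -1.12408238])}
```

View pics/t0b.png

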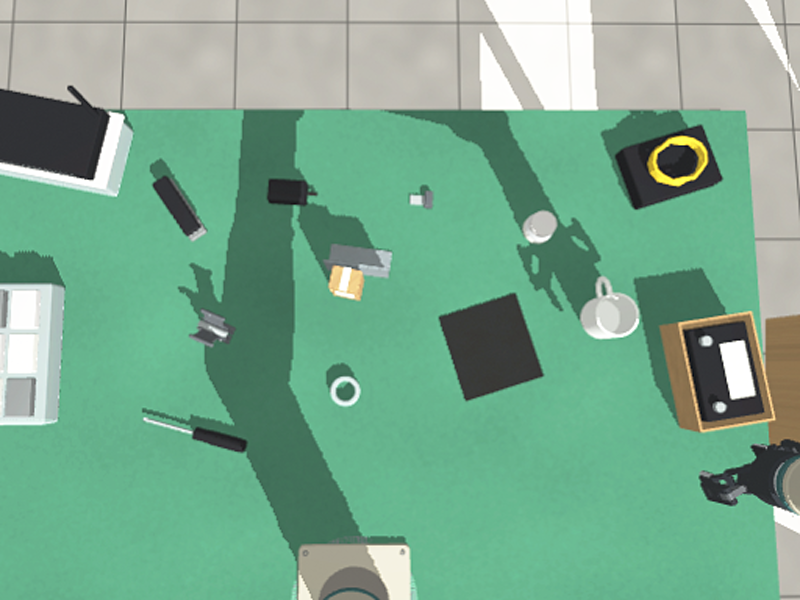

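View pics/s0b.png

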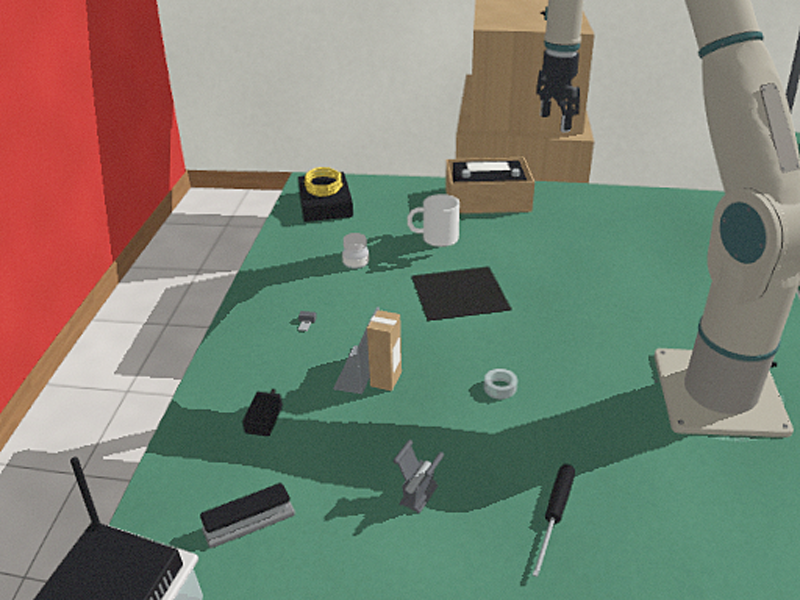

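The top view shows the carton top at about (347,281), the panel at (360,262), the mat at (491,346) and the clip at (212,328), all in 800-px scale. Next I enlarge crops to get corners.

Run:
```python
import cv2,numpy as np
t=cv2.imread('pics/top0.png');s=cv2.imread('pics/side0.png')
def cr(i,x,y,w,h,W,H):
    o=cv2.resize(i[y:y+h,x:x+w],(W,H),interpolation=cv2.INTER_CUBIC); return o
# top carton: x 200..265(66) y150..200 ; scale 8: 400x300 => 50x37.5
a=cr(t,205,152,50,37,400,296); b=cr(t,115,192,50,37,400,296)
c=cr(s,210,190,50,64,237,304); d=cr(s,245,275,45,60,228,304); 
m=cr(t,275,180,80,80,304,304)
out=np.zeros((600,800,3),np.uint8); out[:296,:400]=a; out[:296,400:]=b
out[296:,:237]=c; out[296:,240:468]=d; out[296:,480:784]=m
cv2.imwrite('pics/comp.png',out)
```

```text
(no output)
```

View pics/comp.png

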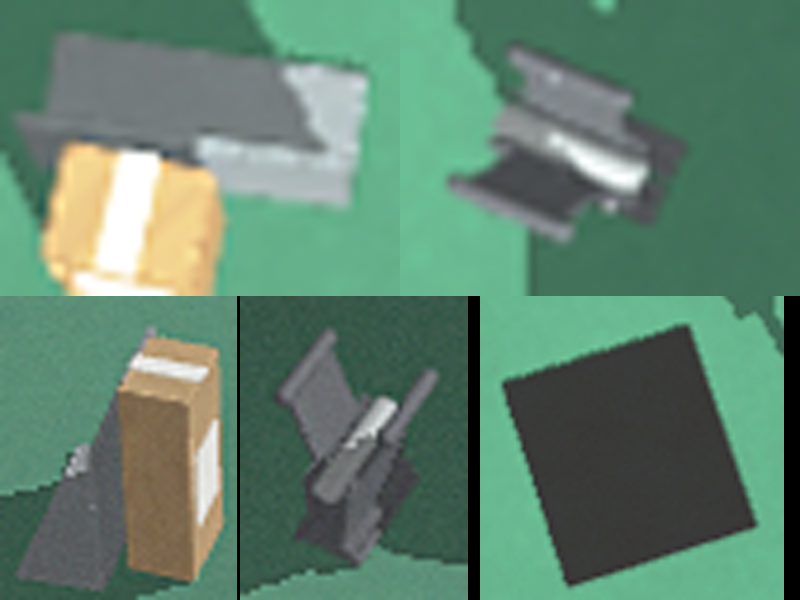

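```bash
cat > m.py <<'E'
from h import *
T=calibration('top');S=calibration('side')
A=lambda x,y:(205+(x+.5)/8-.5,152+(y+.5)/8-.5)
B=lambda x,y:(115+(x-400+.5)/8-.5,192+(y+.5)/8-.5)
C=lambda x,y:(210+x/4.74-.5,190+(y-296)/4.75-.5)
D=lambda x,y:(245+(x-240)/5.067-.5,275+(y-296)/5.067-.5)
M=lambda x,y:(275+(x-480)/3.8-.5,180+(y-296)/3.8-.5)
E
python3 - <<'E'
from m import *
np.set_printoptions(precision=1,suppress=True)
print('carton')
for a,s in [((62,143),(120,390)),((214,163),(147,338)),((47,260),(190,405)),((215,283),(219,350))]:
    print(tri((T,A(*a)),(S,C(*s))), atz(T,A(*a),128), atz(S,C(*s),128))
print('panel top z100');
for a in [(18,118),(360,152)]: print(atz(T,A(*a),100))
print('panel bottom');
for a in [(40,165),(348,205)]: print(atz(T,A(*a),0))
print('foot');
for a in [(55,35),(370,75)]: print(atz(T,A(*a),4))
print('side panel near bottom',atz(S,C(105,590),0),atz(S,C(18,578),0),'far top',atz(S,C(152,330),100))
print('bars')
for a,s in [((512,48),(282,397)),((632,100),(333,333)),((452,182),(388,437)),((570,237),(436,373))]:
    print(tri((T,B(*a)),(S,D(*s))),atz(T,B(*a),82),atz(S,D(*s),82))
print('mat')
q=np.array([atz(T,M(*a),3) for a in [(503,381),(689,325),(756,524),(569,585)]]);print(q,q.mean(0))
E
```

```text
carton
(array([607.5,  34.2, 128.4]), [np.float64(0.8719823841580382), np.float64(0.871982384157991)]) [608.5  34.3 128. ] [606.8  33.8 128. ]
(array([600.7, -17.8, 125.2]), [np.float64(1.0829132994675759), np.float64(1.0829132994677155)]) [601.4 -17.8 128. ] [599.  -13.9 128. ]
(array([568.4,  39.4, 125. ]), [np.float64(0.013447051840276334), np.float64(0.013447051840252643)]) [568.1  39.2 128. ] [567.9  43.3 128. ]
(array([560.3, -17.9, 119.5]), [np.float64(0.6329631161045527), np.float64(0.632963116104698)]) [560.  -18.2 128. ] [558.2  -6.5 128. ]
panel top z100
[621.9  52.1 100. ]
[609.4 -68.3 100. ]
panel bottom
[620.3  53.1   0. ]
[604.5 -64.8   0. ]
foot
[670.   47.3   4. ]
[654.2 -73.4   4. ]
side panel near bottom [618.4  52.9   0. ] [669.2  47.8   0. ] far top [603.7 -59.5 100. ]
bars
(array([534.5, 273.8,  83.5]), [np.float64(1.4196937865063695), np.float64(1.4196937865062704)]) [536.  274.3  82. ] [533.2 272.5  82. ]
(array([516.4, 231.8,  80.9]), [np.float64(1.0465417586300023), np.float64(1.0465417586299395)]) [517.4 231.6  82. ] [515.3 232.9  82. ]
(array([487.2, 293.2,  84.8]), [np.float64(1.4469315076017626), np.float64(1.4469315076018692)]) [488.7 294.1  82. ] [485.9 290.8  82. ]
(array([468.8, 252.2,  81.7]), [np.float64(0.4889506780420747), np.float64(0.48895067804215264)]) [469.2 252.1  82. ] [468.3 252.5  82. ]
mat
[[ 528.  -163.1    3. ]
 [ 572.6 -313.5    3. ]
 [ 413.5 -362.6    3. ]
 [ 366.6 -213.1    3. ]] [ 470.2 -263.1    3. ]
```

Call:
apply_moves([
  {"tx": 0.15, "ty": 0.3, "tz": 0.04, "rz": -3.3},
  {"tx": 0.15, "ty": 0.3, "tz": 0.04, "rz": -3.3},
  {"tx": 0.294, "ty": 0.595, "tz": 0.04, "rz": -6.56},
  {"tx": 0.294, "ty": 0.595, "tz": 0.04, "rz": -6.56},
  {"tx": 0.294, "ty": 0.595, "tz": 0.04, "rz": -6.56},
  {"tx": 0.294, "ty": 0.595, "tz": 0.04, "rz": -6.56},
  {"tx": 0.294, "ty": 0.595, "tz": 0.04, "rz": -6.56},
  {"tx": 0.294, "ty": 0.595, "tz": 0.04, "rz": -6.56},
  {"tx": 0.294, "ty": 0.595, "tz": 0.04, "rz": -6.56},
  {"tx": 0.294, "ty": 0.595, "tz": 0.04, "rz": -6.56},
  {"tx": 0.294, "ty": 0.595, "tz": 0.04, "rz": -6.56},
  {"tx": 0.294, "ty": 0.595, "tz": 0.04, "rz": -6.56},
])

```text
$.increments[0]: bad value
```

Call:
apply_moves([
  {"tx": 0.15, "ty": 0.3, "tz": 0.04, "rx": 0, "ry": 0, "rz": -3.3, "claw": 0.085},
  {"tx": 0.294, "ty": 0.595, "tz": 0.04, "rx": 0, "ry": 0, "rz": -6.56, "claw": 0.085},
  {"tx": 0.294, "ty": 0.595, "tz": 0.04, "rx": 0, "ry": 0, "rz": -6.56, "claw": 0.085},
  {"tx": 0.294, "ty": 0.595, "tz": 0.04, "rx": 0, "ry": 0, "rz": -6.56, "claw": 0.085},
  {"tx": 0.294, "ty": 0.595, "tz": 0.04, "rx": 0, "ry": 0, "rz": -6.56, "claw": 0.085},
  {"tx": 0.294, "ty": 0.595, "tz": 0.04, "rx": 0, "ry": 0, "rz": -6.56, "claw": 0.085},
  {"tx": 0.294, "ty": 0.595, "tz": 0.04, "rx": 0, "ry": 0, "rz": -6.56, "claw": 0.085},
  {"tx": 0.294, "ty": 0.595, "tz": 0.04, "rx": 0, "ry": 0, "rz": -6.56, "claw": 0.085},
  {"tx": 0.294, "ty": 0.595, "tz": 0.04, "rx": 0, "ry": 0, "rz": -6.56, "claw": 0.085},
  {"tx": 0.294, "ty": 0.595, "tz": 0.04, "rx": 0, "ry": 0, "rz": -6.56, "claw": 0.085},
  {"tx": 0.294, "ty": 0.595, "tz": 0.04, "rx": 0, "ry": 0, "rz": -6.56, "claw": 0.085},
  {"tx": 0.294, "ty": 0.595, "tz": 0.04, "rx": 0, "ry": 0, "rz": -6.56, "claw": 0.085},
])

```text
clock: 1.35
eef_pos: [546.6, -47.4, 267.8]
tool_rot: [3.141, 0.0, -0.126]
force: [0.3, -0.3, 0.4]
width: 84.9
```

Call:
apply_moves([
  {"tx": 0.03, "ty": 0.055, "tz": 0, "rx": 0, "ry": 0, "rz": 0, "claw": 0.085},
  {"tx": 0.03, "ty": 0.055, "tz": 0, "rx": 0, "ry": 0, "rz": 0, "claw": 0.085},
  {"tx": 0.03, "ty": 0.055, "tz": 0, "rx": 0, "ry": 0, "rz": 0, "claw": 0.085},
  {"tx": 0.03, "ty": 0.055, "tz": 0, "rx": 0, "ry": 0, "rz": 0, "claw": 0.085},
  {"tx": 0.03, "ty": 0.055, "tz": 0, "rx": 0, "ry": 0, "rz": 0, "claw": 0.085},
])

```text
clock: 1.85
eef_pos: [575.3, 2.9, 267.7]
tool_rot: [3.14, 0.001, -0.129]
force: [0.2, -0.5, 0.8]
width: 84.6
```

Run:
```python
from h import *
c=calibration('wrist');im=save('wrist','w1');print(read_state()['eef_pos'],read_state()['tool_rot'])
import pickle;pickle.dump(c,open('w1.pkl','wb'))
cv2.imwrite('pics/w1b.png',cv2.resize(im[:,:,::-1],(800,600),interpolation=cv2.INTER_CUBIC))
for X in [(607.5,34.2,128),(600.7,-17.8,128),(568.4,39.4,128),(562,-15,128),(621.9,52.1,100),(609.4,-68.3,100)]: print(proj(c,X)*1.5625)
```

```text
[575.44112399   3.05445073 267.81877389] [ 3.14046984e+00  3.02773495e-04 -1.29336548e-01]
[342.04237945 228.83078885]
[438.26549677 228.8318876 ]
[344.0560781  298.57794645]
[441.02737986 297.38376974]
[313.75716725 202.22651104]
[518.39440496 196.91438006]
```

View pics/w1b.png

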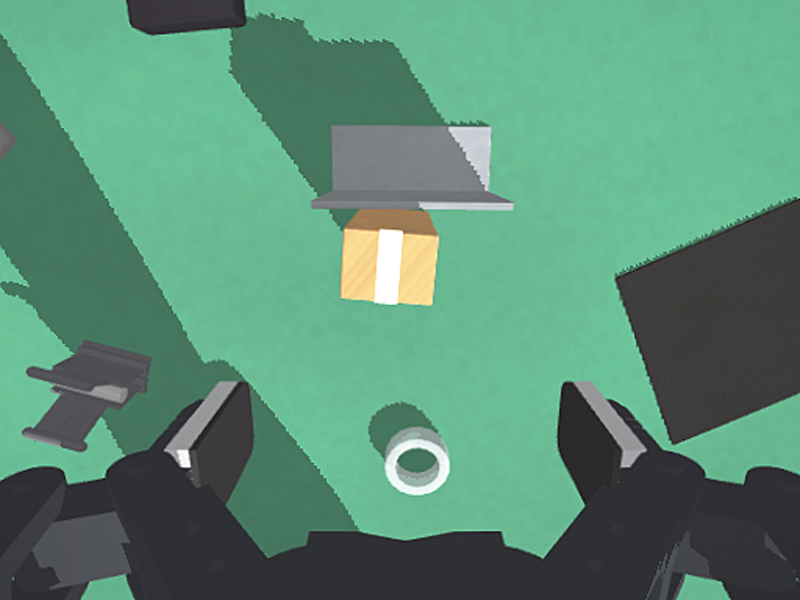

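Run:
```python
from m import *
import pickle
np.set_printoptions(precision=1,suppress=True)
c=pickle.load(open('w1.pkl','rb')); W=lambda x,y:((x+.5)/1.5625-.5,(y+.5)/1.5625-.5)
P=[(346,229),(438,236),(433,305),(341,298)]
q=np.array([atz(c,W(*p),128) for p in P]);print(q,q.mean(0))
print('tri',[tri((T,A(*a)),(c,W(*p)))[0] for a,p in [((62,143),P[0]),((214,163),P[1])]])
e=q[0]+q[3]-q[1]-q[2];x=q[0]+q[1]-q[2]-q[3];print('yaw',-np.arctan2(e[0],e[1]),np.arctan2(x[1],x[0]))
for p in [(312,205),(513,206)]: print('panel',atz(c,W(*p),100))
print('paneltri',tri((T,A(18,118)),(c,W(312,205))),tri((T,A(360,152)),(c,W(513,206))))
for p in [(331,126),(491,126)]: print('foot',atz(c,W(*p),4))
```

```text
[[607.3  32.2 128. ]
 [597.  -17.1 128. ]
 [558.3  -9.9 128. ]
 [569.1  41.2 128. ]] [582.9  11.6 128. ]
tri [array([607.8,  32.9, 130.9]), array([599.2, -17.4, 140.8])]
yaw -0.2075367224288352 -0.20801915948783042
panel [620.6  53.6 100. ]
panel [604.7 -64.6 100. ]
paneltri (array([620.9,  51.9, 106.8]), [np.float64(0.453542347061676), np.float64(0.45354234706166513)]) (array([606.9, -65.8, 105.8]), [np.float64(2.844692595361839), np.float64(2.8446925953620106)])
foot [670.   47.2   4. ]
foot [654.6 -71.5   4. ]
```

Call:
apply_moves([
  {"tx": 0.0075, "ty": 0.0085, "tz": 0, "rx": 0, "ry": 0, "rz": -0.9, "claw": 0.085},
  {"tx": 0.0075, "ty": 0.0085, "tz": -0.03, "rx": 0, "ry": 0, "rz": -0.9, "claw": 0.085},
  {"tx": 0.0075, "ty": 0.0085, "tz": -0.06, "rx": 0, "ry": 0, "rz": -0.9, "claw": 0.085},
  {"tx": 0.0075, "ty": 0.0085, "tz": -0.09, "rx": 0, "ry": 0, "rz": -0.9, "claw": 0.085},
  {"tx": 0.0075, "ty": 0.0085, "tz": -0.12, "rx": 0, "ry": 0, "rz": -0.9, "claw": 0.085},
  {"tx": 0.0075, "ty": 0.0085, "tz": -0.15, "rx": 0, "ry": 0, "rz": -0.9, "claw": 0.085},
  {"tx": 0.0075, "ty": 0.0085, "tz": -0.17, "rx": 0, "ry": 0, "rz": -0.9, "claw": 0.085},
  {"tx": 0.0075, "ty": 0.0085, "tz": -0.18, "rx": 0, "ry": 0, "rz": -0.9, "claw": 0.085},
  {"tx": 0.0075, "ty": 0.0085, "tz": -0.18, "rx": 0, "ry": 0, "rz": -0.9, "claw": 0.085},
  {"tx": 0.0075, "ty": 0.0085, "tz": -0.18, "rx": 0, "ry": 0, "rz": -0.9, "claw": 0.085},
])

```text
clock: 2.9
eef_pos: [584.3, 13.4, 88.6]
tool_rot: [-3.141, -0.001, -0.205]
force: [0.1, -0.2, 0.3]
width: 85.2
```

Call:
apply_moves([
  {"tx": -0.001, "ty": -0.0015, "tz": 0, "rx": 0, "ry": 0, "rz": 0, "claw": 0.062},
  {"tx": -0.001, "ty": -0.0015, "tz": 0, "rx": 0, "ry": 0, "rz": 0, "claw": 0.056},
  {"tx": -0.001, "ty": -0.0015, "tz": 0, "rx": 0, "ry": 0, "rz": 0, "claw": 0.052},
  {"tx": -0.001, "ty": -0.0015, "tz": 0, "rx": 0, "ry": 0, "rz": 0, "claw": 0.048},
  {"tx": -0.001, "ty": -0.0015, "tz": 0, "rx": 0, "ry": 0, "rz": 0, "claw": 0.044},
  {"tx": -0.001, "ty": -0.0015, "tz": 0, "rx": 0, "ry": 0, "rz": 0, "claw": 0.04},
  {"tx": -0.001, "ty": -0.0015, "tz": 0, "rx": 0, "ry": 0, "rz": 0, "claw": 0.04},
  {"tx": -0.001, "ty": -0.0015, "tz": 0, "rx": 0, "ry": 0, "rz": 0, "claw": 0.04},
])

```text
clock: 3.7
eef_pos: [583.3, 12.1, 88.9]
tool_rot: [3.141, -0.002, -0.204]
force: [-1.4, -1.2, 5.2]
width: 51.5
```

Call:
apply_moves([
  {"tx": 0, "ty": 0, "tz": 0.02, "rx": 0, "ry": 0, "rz": 0, "claw": 0.04},
  {"tx": 0, "ty": 0, "tz": 0.045, "rx": 0, "ry": 0, "rz": 0, "claw": 0.04},
  {"tx": 0, "ty": 0, "tz": 0.07, "rx": 0, "ry": 0, "rz": 0, "claw": 0.04},
  {"tx": -0.01, "ty": 0, "tz": 0.1, "rx": 0, "ry": 0, "rz": 0, "claw": 0.04},
  {"tx": -0.03, "ty": -0.02, "tz": 0.12, "rx": 0, "ry": 0, "rz": 0, "claw": 0.04},
  {"tx": -0.05, "ty": -0.05, "tz": 0.12, "rx": 0, "ry": 0, "rz": 0, "claw": 0.04},
  {"tx": -0.065, "ty": -0.09, "tz": 0.12, "rx": 0, "ry": 0, "rz": 0, "claw": 0.04},
  {"tx": -0.08, "ty": -0.13, "tz": 0.12, "rx": 0, "ry": 0, "rz": 0, "claw": 0.04},
  {"tx": -0.09, "ty": -0.17, "tz": 0.12, "rx": 0, "ry": 0, "rz": 0, "claw": 0.04},
  {"tx": -0.1, "ty": -0.21, "tz": 0.12, "rx": 0, "ry": 0, "rz": 0, "claw": 0.04},
  {"tx": -0.11, "ty": -0.25, "tz": 0.12, "rx": 0, "ry": 0, "rz": 0, "claw": 0.04},
  {"tx": -0.113, "ty": -0.274, "tz": 0.12, "rx": 0, "ry": 0, "rz": 0, "claw": 0.04},
])

```text
clock: 4.9
eef_pos: [467.5, -265.1, 207.9]
tool_rot: [3.14, 0.001, -0.208]
force: [0.6, -0.9, -2.3]
width: 51.6
```

Call:
apply_moves([
  {"tx": 0, "ty": 0, "tz": -0.02, "rx": 0, "ry": 0, "rz": 0, "claw": 0.04},
  {"tx": 0, "ty": 0, "tz": -0.04, "rx": 0, "ry": 0, "rz": 0, "claw": 0.04},
  {"tx": 0, "ty": 0, "tz": -0.06, "rx": 0, "ry": 0, "rz": 0, "claw": 0.04},
  {"tx": 0, "ty": 0, "tz": -0.08, "rx": 0, "ry": 0, "rz": 0, "claw": 0.04},
  {"tx": 0, "ty": 0, "tz": -0.09, "rx": 0, "ry": 0, "rz": 0, "claw": 0.04},
  {"tx": 0, "ty": 0, "tz": -0.1, "rx": 0, "ry": 0, "rz": 0, "claw": 0.04},
  {"tx": 0, "ty": 0, "tz": -0.1, "rx": 0, "ry": 0, "rz": 0, "claw": 0.04},
])

```text
clock: 5.6
eef_pos: [469.2, -261.0, 106.9]
tool_rot: [-3.141, 0.002, -0.204]
force: [0.2, 0.5, -2.4]
width: 51.4
```

Call:
apply_moves([
  {"tx": 0, "ty": 0, "tz": -0.007, "rx": 0, "ry": 0, "rz": 0, "claw": 0.04},
  {"tx": 0, "ty": 0, "tz": -0.012, "rx": 0, "ry": 0, "rz": 0, "claw": 0.04},
  {"tx": 0, "ty": 0, "tz": -0.0145, "rx": 0, "ry": 0, "rz": 0, "claw": 0.04},
  {"tx": 0, "ty": 0, "tz": -0.0145, "rx": 0, "ry": 0, "rz": 0, "claw": 0.04},
  {"tx": 0, "ty": 0, "tz": -0.0145, "rx": 0, "ry": 0, "rz": 0, "claw": 0.04},
])

```text
clock: 6.1
eef_pos: [469.8, -261.5, 93.4]
tool_rot: [3.141, -0.0, -0.204]
force: [0.2, -0.4, -2.5]
width: 51.3
```

Not yet touching; a little lower, then release and rise.

Call:
apply_moves([
  {"tx": 0, "ty": 0, "tz": -0.001, "rx": 0, "ry": 0, "rz": 0, "claw": 0.04},
  {"tx": 0, "ty": 0, "tz": -0.002, "rx": 0, "ry": 0, "rz": 0, "claw": 0.04},
  {"tx": 0, "ty": 0, "tz": -0.002, "rx": 0, "ry": 0, "rz": 0, "claw": 0.04},
])

```text
clock: 6.4
eef_pos: [469.9, -261.5, 91.9]
tool_rot: [3.141, -0.001, -0.204]
force: [-1.2, -0.3, 3.2]
width: 51.3
```

Call:
apply_moves([
  {"tx": 0, "ty": 0, "tz": 0, "rx": 0, "ry": 0, "rz": 0, "claw": 0.055},
  {"tx": 0, "ty": 0, "tz": 0, "rx": 0, "ry": 0, "rz": 0, "claw": 0.065},
  {"tx": 0, "ty": 0, "tz": 0, "rx": 0, "ry": 0, "rz": 0, "claw": 0.08},
  {"tx": 0, "ty": 0, "tz": 0, "rx": 0, "ry": 0, "rz": 0, "claw": 0.085},
  {"tx": 0, "ty": 0, "tz": 0, "rx": 0, "ry": 0, "rz": 0, "claw": 0.085},
  {"tx": 0, "ty": 0, "tz": 0.03, "rx": 0, "ry": 0, "rz": 0, "claw": 0.085},
  {"tx": 0, "ty": 0, "tz": 0.06, "rx": 0, "ry": 0, "rz": 0, "claw": 0.085},
  {"tx": 0, "ty": 0, "tz": 0.1, "rx": 0, "ry": 0, "rz": 0, "claw": 0.085},
  {"tx": 0, "ty": 0, "tz": 0.14, "rx": 0, "ry": 0, "rz": 0, "claw": 0.085},
  {"tx": 0, "ty": 0, "tz": 0.17, "rx": 0, "ry": 0, "rz": 0, "claw": 0.085},
  {"tx": 0, "ty": 0, "tz": 0.17, "rx": 0, "ry": 0, "rz": 0, "claw": 0.085},
])

```text
clock: 7.5
eef_pos: [472.0, -262.8, 265.5]
tool_rot: [3.139, -0.009, -0.204]
force: [0.1, -0.5, -0.3]
width: 84.9
```

Call:
apply_moves([
  {"tx": 0.03, "ty": 0.526, "tz": 0, "rx": 0, "ry": 0, "rz": 15.8, "claw": 0.085},
  {"tx": 0.03, "ty": 0.526, "tz": 0, "rx": 0, "ry": 0, "rz": 15.8, "claw": 0.085},
  {"tx": 0.03, "ty": 0.526, "tz": 0, "rx": 0, "ry": 0, "rz": 15.8, "claw": 0.085},
  {"tx": 0.03, "ty": 0.526, "tz": 0, "rx": 0, "ry": 0, "rz": 15.8, "claw": 0.085},
  {"tx": 0.03, "ty": 0.526, "tz": 0, "rx": 0, "ry": 0, "rz": 15.8, "claw": 0.085},
  {"tx": 0.03, "ty": 0.526, "tz": 0, "rx": 0, "ry": 0, "rz": 15.8, "claw": 0.085},
  {"tx": 0.03, "ty": 0.526, "tz": 0, "rx": 0, "ry": 0, "rz": 15.8, "claw": 0.085},
  {"tx": 0.03, "ty": 0.526, "tz": 0, "rx": 0, "ry": 0, "rz": 15.8, "claw": 0.085},
  {"tx": 0.03, "ty": 0.526, "tz": 0, "rx": 0, "ry": 0, "rz": 15.8, "claw": 0.085},
  {"tx": 0.03, "ty": 0.526, "tz": 0, "rx": 0, "ry": 0, "rz": 15.8, "claw": 0.085},
  {"tx": 0.03, "ty": 0.526, "tz": 0, "rx": 0, "ry": 0, "rz": 15.8, "claw": 0.085},
  {"tx": 0.03, "ty": 0.526, "tz": 0, "rx": 0, "ry": 0, "rz": 15.8, "claw": 0.085},
])

```text
clock: 8.7
eef_pos: [498.0, 270.2, 260.1]
tool_rot: [-3.139, -0.002, 1.182]
force: [-0.7, -0.7, -0.3]
width: 85.0
```

Run:
```python
from h import *
s=read_state();print(s['eef_pos'],s['tool_rot'],s['qpos'],s['qd'])
```

```text
[498.02054516 270.19478085 260.07497079] [-3.13865342e+00 -2.28503197e-03  1.18201832e+00] [-0.36300932  0.48620842 -0.27277181  1.71426301  0.14957919  0.9614827
 -1.08024061] [ 0.05686419 -0.02409645  0.0603696   0.05207245  0.02566465  0.0177772
  0.03102041]
```

Call:
apply_moves([
  {"tx": 0.003, "ty": -0.007, "tz": -0.04, "rx": 0, "ry": 0, "rz": 0, "claw": 0.085},
  {"tx": 0.003, "ty": -0.007, "tz": -0.06, "rx": 0, "ry": 0, "rz": 0, "claw": 0.085},
  {"tx": 0.003, "ty": -0.007, "tz": -0.06, "rx": 0, "ry": 0, "rz": 0, "claw": 0.085},
  {"tx": 0.003, "ty": -0.007, "tz": -0.06, "rx": 0, "ry": 0, "rz": 0, "claw": 0.085},
])

```text
clock: 9.1
eef_pos: [502.6, 257.0, 201.1]
tool_rot: [-3.141, 0.001, 1.174]
force: [0.6, 0.4, -0.2]
width: 85.0
```

Run:
```python
from h import *
c=calibration('wrist');im=save('wrist','w2');s=read_state();print(s['eef_pos'],s['tool_rot'])
import pickle;pickle.dump(c,open('w2.pkl','wb'))
save('top','top2')
cv2.imwrite('pics/w2b.png',cv2.resize(im[:,:,::-1],(800,600),interpolation=cv2.INTER_CUBIC))
for X in [(534.5,273.8,82),(516.4,231.8,82),(487.2,293.2,82),(468.8,252.2,82)]: print(proj(c,X)*1.5625)
```

```text
[503.16281267 257.5646513  201.9116763 ] [ 3.14103672e+00 -8.61085608e-04  1.17405121e+00]
[453.42159949 238.91716903]
[450.4277642  324.50544094]
[352.77997961 239.6979488 ]
[352.94000627 323.76273045]
```

View pics/w2b.png

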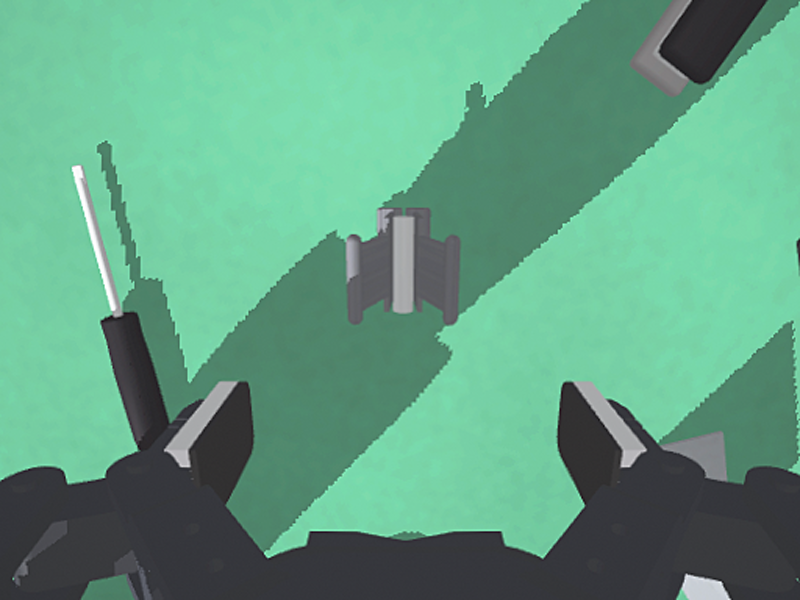

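Run:
```python
from h import *
import pickle
np.set_printoptions(precision=1,suppress=True)
c=pickle.load(open('w2.pkl','rb')); W=lambda x,y:((x+.5)/1.5625-.5,(y+.5)/1.5625-.5)
P=[(353.5,236),(453,236),(451.5,322),(355,322)]
q=np.array([atz(c,W(*p),82) for p in P]);print(q,q.mean(0))
h=q[0]+q[1]-q[2]-q[3];a=np.arctan2(h[1],h[0]);print('hinge ang',a)
s=read_state();e=s['eef_pos'];ψ=s['tool_rot'][2]
print(e,ψ,'sep',np.linalg.norm(q[0]-q[1]),'len',np.linalg.norm(q[0]-q[3]))
for p in [(402,210),(403,312)]: print('hinge',atz(c,W(*p),45))
```

```text
[[488.2 295.   82. ]
 [534.8 275.5  82. ]
 [517.4 233.1  82. ]
 [470.1 252.9  82. ]] [502.6 264.1  82. ]
hinge ang 1.172814983890503
[503.4 257.9 202.4] 1.1742144959360334 sep 50.45100149070003 len 45.817979335169106
hinge [514.3 294.1  45. ]
hinge [491.3 237.8  45. ]
```

Call:
apply_moves([
  {"tx": -0.0008, "ty": 0.006, "tz": -0.03, "rx": 0, "ry": 0, "rz": 0, "claw": 0.085},
  {"tx": -0.0008, "ty": 0.006, "tz": -0.06, "rx": 0, "ry": 0, "rz": 0, "claw": 0.085},
  {"tx": -0.0008, "ty": 0.006, "tz": -0.09, "rx": 0, "ry": 0, "rz": 0, "claw": 0.085},
  {"tx": -0.0008, "ty": 0.006, "tz": -0.11, "rx": 0, "ry": 0, "rz": 0, "claw": 0.085},
  {"tx": -0.0008, "ty": 0.006, "tz": -0.125, "rx": 0, "ry": 0, "rz": 0, "claw": 0.085},
  {"tx": -0.0008, "ty": 0.006, "tz": -0.138, "rx": 0, "ry": 0, "rz": 0, "claw": 0.085},
  {"tx": -0.0008, "ty": 0.006, "tz": -0.138, "rx": 0, "ry": 0, "rz": 0, "claw": 0.085},
  {"tx": -0.0008, "ty": 0.006, "tz": -0.138, "rx": 0, "ry": 0, "rz": 0, "claw": 0.085},
  {"tx": -0.0008, "ty": 0.006, "tz": -0.138, "rx": 0, "ry": 0, "rz": 0, "claw": 0.085},
])

```text
clock: 10.1
eef_pos: [502.6, 264.1, 64.3]
tool_rot: [3.14, -0.002, 1.175]
force: [0.2, -0.5, 0.1]
width: 85.0
```

Call:
apply_moves([
  {"tx": 0, "ty": 0, "tz": -0.001, "rx": 0, "ry": 0, "rz": 0, "claw": 0.068},
  {"tx": 0, "ty": 0, "tz": -0.001, "rx": 0, "ry": 0, "rz": 0, "claw": 0.063},
  {"tx": 0, "ty": 0, "tz": -0.001, "rx": 0, "ry": 0, "rz": 0, "claw": 0.061},
  {"tx": 0, "ty": 0, "tz": -0.001, "rx": 0, "ry": 0, "rz": 0, "claw": 0.059},
  {"tx": 0, "ty": 0, "tz": -0.001, "rx": 0, "ry": 0, "rz": 0, "claw": 0.057},
  {"tx": 0, "ty": 0, "tz": -0.001, "rx": 0, "ry": 0, "rz": 0, "claw": 0.055},
  {"tx": 0, "ty": 0, "tz": -0.001, "rx": 0, "ry": 0, "rz": 0, "claw": 0.053},
])

```text
clock: 10.8
eef_pos: [503.3, 263.6, 63.2]
tool_rot: [3.139, -0.001, 1.174]
force: [1.0, -1.7, 6.3]
width: 53.2
```

Run:
```python
from h import *
im=save('wrist','w3');im2=save('side','s3')
o=np.zeros((600,800,3),np.uint8)
o[:300,:400]=cv2.resize(im[:,:,::-1],(400,300))
o[:300,400:]=cv2.resize(im[110:290,140:380,::-1],(400,300),interpolation=cv2.INTER_CUBIC)
o[300:,:400]=cv2.resize(im2[260:341,220:328,::-1],(400,300),interpolation=cv2.INTER_CUBIC)
o[300:,400:]=cv2.resize(im2[130:250,200:360,::-1],(400,300),interpolation=cv2.INTER_CUBIC)
cv2.imwrite('pics/c3.png',o); print(read_state()['width'])
```

```text
53.23064765073087
```

View pics/c3.png

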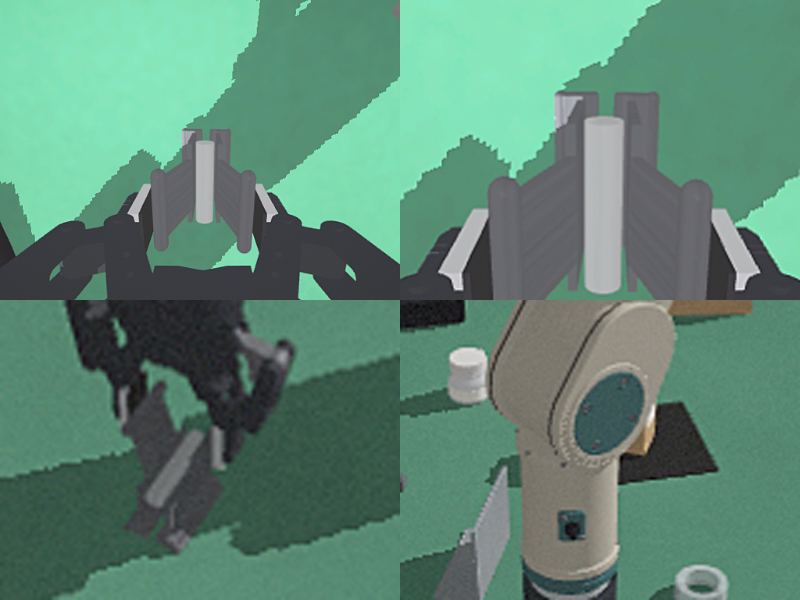

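Call:
apply_moves([
  {"tx": 0, "ty": 0, "tz": 0.001, "rx": 0, "ry": 0, "rz": 0, "claw": 0.05},
  {"tx": 0, "ty": 0, "tz": 0.002, "rx": 0, "ry": 0, "rz": 0, "claw": 0.047},
  {"tx": 0, "ty": 0, "tz": 0.003, "rx": 0, "ry": 0, "rz": 0, "claw": 0.044},
  {"tx": 0, "ty": 0, "tz": 0.004, "rx": 0, "ry": 0, "rz": 0, "claw": 0.041},
  {"tx": 0, "ty": 0, "tz": 0.005, "rx": 0, "ry": 0, "rz": 0, "claw": 0.038},
  {"tx": 0, "ty": 0, "tz": 0.006, "rx": 0, "ry": 0, "rz": 0, "claw": 0.035},
  {"tx": 0, "ty": 0, "tz": 0.006, "rx": 0, "ry": 0, "rz": 0, "claw": 0.032},
  {"tx": 0, "ty": 0, "tz": 0.006, "rx": 0, "ry": 0, "rz": 0, "claw": 0.03},
  {"tx": 0, "ty": 0, "tz": 0.006, "rx": 0, "ry": 0, "rz": 0, "claw": 0.03},
])

```text
clock: 11.8
eef_pos: [501.7, 263.6, 68.1]
tool_rot: [-3.141, 0.0, 1.175]
force: [-0.1, 0.3, -1.0]
width: 31.0
```

```bash
cat > look.py <<'E'
import sys
from h import *
n=sys.argv[1]
im=save('wrist','w'+n);im2=save('side','s'+n);im3=save('top','t'+n)
o=np.zeros((600,800,3),np.uint8)
x,y=map(int,sys.argv[2:4])
o[:300,:400]=cv2.resize(im[110:290,140:380,::-1],(400,300),interpolation=cv2.INTER_CUBIC)
o[300:,:400]=cv2.resize(im2[y:y+90,x:x+120,::-1],(400,300),interpolation=cv2.INTER_CUBIC)
o[:300,400:]=cv2.resize(im3[:,:,::-1],(400,300))
o[300:,400:]=cv2.resize(im2[:,:,::-1],(400,300))
cv2.imwrite(f'pics/c{n}.png',o); s=read_state();print(s['width'],s['force'],s['eef_pos'],s['tool_rot'])
E
python3 look.py 4 210 250
```

```text
30.841222373571973 [ 0.12436164 -0.74475782 -0.42129   ] [501.81650338 263.62048548  68.16240609] [-3.14151525e+00  4.53475328e-05  1.17456005e+00]
```

View pics/c4.png

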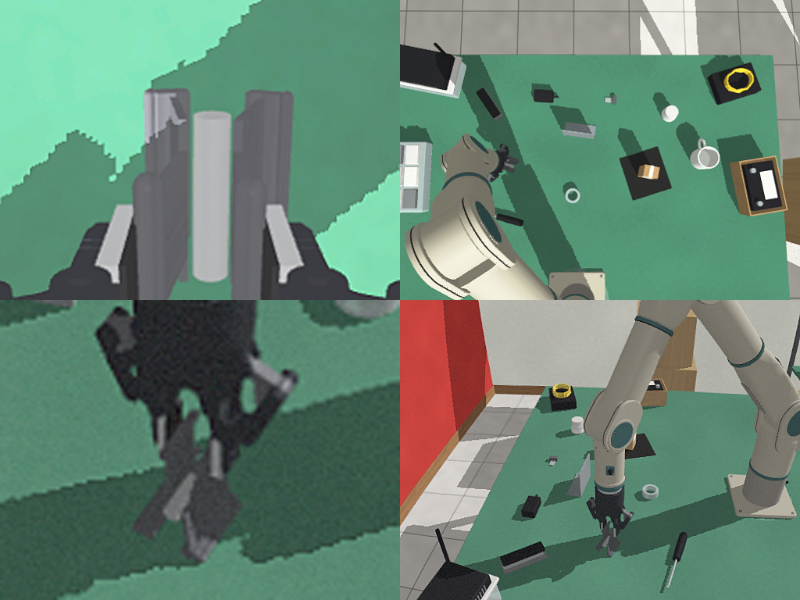

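Call:
apply_moves([
  {"tx": 0, "ty": 0, "tz": 0.02, "rx": 0, "ry": 0, "rz": 0, "claw": 0.029},
  {"tx": 0, "ty": 0, "tz": 0.05, "rx": 0, "ry": 0, "rz": 0, "claw": 0.029},
  {"tx": 0, "ty": 0, "tz": 0.08, "rx": 0, "ry": 0, "rz": 0, "claw": 0.029},
  {"tx": 0, "ty": 0, "tz": 0.11, "rx": 0, "ry": 0, "rz": 0, "claw": 0.029},
  {"tx": 0, "ty": 0, "tz": 0.14, "rx": 0, "ry": 0, "rz": 0, "claw": 0.029},
  {"tx": 0, "ty": 0, "tz": 0.15, "rx": 0, "ry": 0, "rz": 0, "claw": 0.029},
  {"tx": 0, "ty": 0, "tz": 0.15, "rx": 0, "ry": 0, "rz": 0, "claw": 0.029},
  {"tx": 0, "ty": 0, "tz": 0.15, "rx": 0, "ry": 0, "rz": 0, "claw": 0.029},
])

```text
clock: 12.75
eef_pos: [501.2, 263.1, 217.0]
tool_rot: [-3.141, 0.002, 1.175]
force: [-0.9, -0.5, -1.2]
width: 30.1
```

Run:
```python
from h import *
a=save('top','t5');b=save('side','s5')
o=np.zeros((600,800,3),np.uint8)
o[:300]=cv2.resize(a[150:180,200:280,::-1],(800,300),interpolation=cv2.INTER_CUBIC)
o[300:,:400]=cv2.resize(b[170:260,200:320,::-1],(400,300),interpolation=cv2.INTER_CUBIC)
o[300:,400:]=cv2.resize(b[165:300,200:380,::-1],(400,300),interpolation=cv2.INTER_CUBIC)
cv2.imwrite('pics/c5.png',o)
```

```text
(no output)
```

View pics/c5.png

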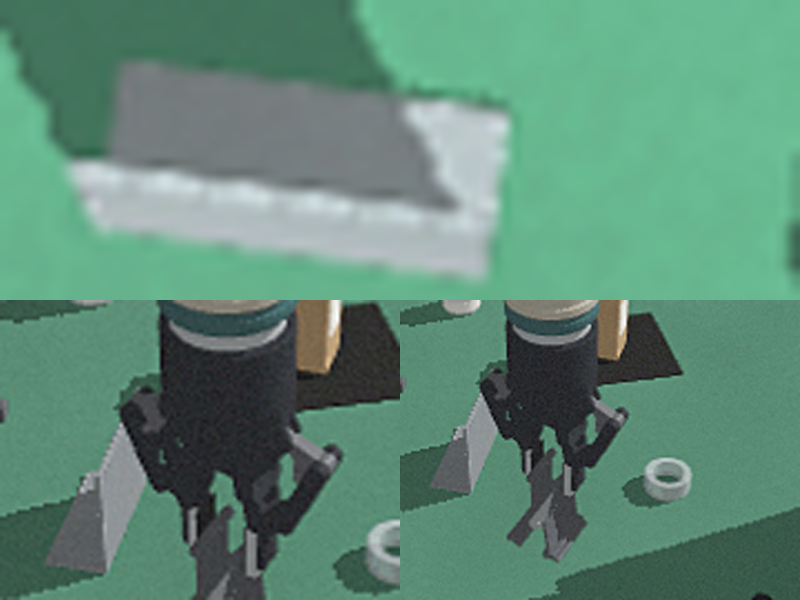

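Run:
```python
from m import *
np.set_printoptions(precision=1,suppress=True)
K=lambda x,y:(200+(x+.5)/10-.5,150+(y+.5)/10-.5)
J=lambda x,y:(200+(x+.5)/3.333-.5,170+(y-300+.5)/3.333-.5)
print('bot',atz(T,K(103,233),0),atz(T,K(485,275),0))
print('top',atz(T,K(74,172),100),atz(T,K(500,217),100))
print('foot',atz(T,K(120,62),4),atz(T,K(512,112),4))
print('side neartop',atz(S,J(97,474),100),'bot',atz(S,J(103,572),0),'tri',tri((S,J(97,474)),(T,K(76,182))))
c=calibration('wrist');s=read_state();print(s['eef_pos'],c['origin'])
```

```text
bot [618.2  52.2   0. ] [604.9 -64.7   0. ]
top [620.6  51.7 100. ] [607.5 -68.2 100. ]
foot [670.6  46.9   4. ] [654.7 -73.2   4. ]
side neartop [621.   51.1 100. ] bot [621.4  52.7   0. ] tri (array([619.4,  51.2,  99.9]), [np.float64(1.5845808642135328), np.float64(1.584580864213642)])
[500.9 263.  216.5] [526.3 327.6 359.8]
```

Call:
apply_moves([
  {"tx": 0.014, "ty": -0.034, "tz": 0.005, "rx": 0, "ry": 0, "rz": 0.4, "claw": 0.029},
  {"tx": 0.028, "ty": -0.068, "tz": 0.005, "rx": 0, "ry": 0, "rz": 0.8, "claw": 0.029},
  {"tx": 0.042, "ty": -0.102, "tz": 0.005, "rx": 0, "ry": 0, "rz": 1.2, "claw": 0.029},
  {"tx": 0.056, "ty": -0.136, "tz": 0.005, "rx": 0, "ry": 0, "rz": 1.6, "claw": 0.029},
  {"tx": 0.07, "ty": -0.17, "tz": 0.005, "rx": 0, "ry": 0, "rz": 2, "claw": 0.029},
  {"tx": 0.084, "ty": -0.204, "tz": 0.005, "rx": 0, "ry": 0, "rz": 2.4, "claw": 0.029},
  {"tx": 0.098, "ty": -0.238, "tz": 0.005, "rx": 0, "ry": 0, "rz": 2.8, "claw": 0.029},
  {"tx": 0.108, "ty": -0.26, "tz": 0.005, "rx": 0, "ry": 0, "rz": 3.1, "claw": 0.029},
  {"tx": 0.1125, "ty": -0.27, "tz": 0.005, "rx": 0, "ry": 0, "rz": 3.1, "claw": 0.029},
  {"tx": 0.1125, "ty": -0.27, "tz": 0.005, "rx": 0, "ry": 0, "rz": 3.1, "claw": 0.029},
  {"tx": 0.1125, "ty": -0.27, "tz": 0.005, "rx": 0, "ry": 0, "rz": 3.1, "claw": 0.029},
  {"tx": 0.1125, "ty": -0.27, "tz": 0.005, "rx": 0, "ry": 0, "rz": 3.1, "claw": 0.029},
])

```text
clock: 14.05
eef_pos: [613.7, -3.8, 223.1]
tool_rot: [-3.141, -0.001, 1.448]
force: [0.2, -0.0, -1.6]
width: 30.0
```

Run:
```python
from h import *
import pickle
np.set_printoptions(precision=3,suppress=True)
c=calibration('wrist');a=save('wrist','w6');b=save('side','s6');pickle.dump(c,open('w6.pkl','wb'))
o=np.zeros((600,800,3),np.uint8)
o[:300,:400]=cv2.resize(a[:,:,::-1],(400,300),interpolation=cv2.INTER_AREA)
o[:300,400:]=cv2.resize(a[110:290,140:380,::-1],(400,300),interpolation=cv2.INTER_CUBIC)
o[300:,:400]=cv2.resize(b[150:255,190:330,::-1],(400,300),interpolation=cv2.INTER_CUBIC)
o[300:,400:]=cv2.resize(b[:,:,::-1],(400,300),interpolation=cv2.INTER_AREA)
cv2.imwrite('pics/c6.png',o); s=read_state();print(s['eef_pos'],s['tool_rot'],s['width'],s['force'],s['clock'])
```

```text
[614.015  -4.418 223.347] [-3.141 -0.001  1.448] 30.0951428231414 [-1.135  0.151 -1.009] 14.15
```

View pics/c6.png

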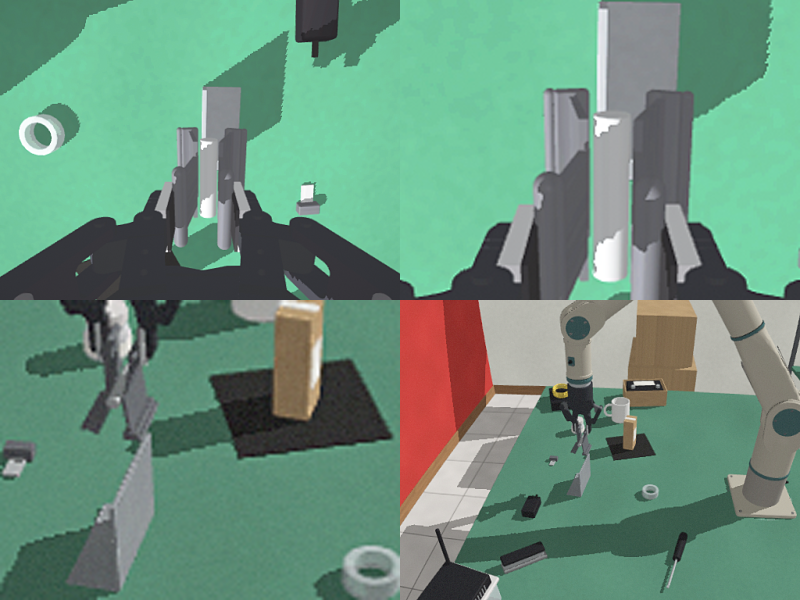

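Run:
```python
from m import *
import pickle
np.set_printoptions(precision=1,suppress=True)
c=pickle.load(open('w6.pkl','rb'))
W=lambda x,y:(140+(x-400+.5)/1.6667-.5,110+(y+.5)/1.6667-.5)
for p in [(598,5),(602,5),(606,5),(598,80),(602,80),(606,80)]: print(p,atz(c,W(*p),100))
print('foot',atz(c,W(680,5),4),atz(c,W(680,80),4))
print('rod h=190',atz(c,W(612,115),190),atz(c,W(609,278),190))
# lips tips far end (+y), z~150
print('lips',atz(c,W(545,92),160),atz(c,W(691,93),160))
# bars
print('bars',atz(c,W(545,180),235),atz(c,W(653,185),235))
J=lambda x,y:(190+(x+.5)/2.857-.5,150+(y-300+.5)/2.857-.5)
def aty(uv,y):
    o,d=ray(S,uv);return o+d*(y-o[1])/d[1]
# near end of clip at y~+26
for p in [(83,428),(100,434),(128,440),(140,437)]: print(p,aty(J(*p),25))
print(read_state()['clock'])
```

```text
(598, 5) [619.1  55.5 100. ]
(602, 5) [620.9  55.2 100. ]
(606, 5) [622.8  55.  100. ]
(598, 80) [614.7  20.2 100. ]
(602, 80) [616.6  20.  100. ]
(606, 80) [618.5  19.7 100. ]
foot [670.4  45.7   4. ] [666.2  -2.6   4. ]
rod h=190 [619.9  23.4 190. ] [611.9 -35.8 190. ]
lips [595.6  28.2 160. ] [650.4  21.1 160. ]
bars [601.4  19.4 235. ] [628.3  14.7 235. ]
(83, 428) [647.3  25.  165.3]
(100, 434) [632.4  25.  159.8]
(128, 440) [607.7  25.  154.9]
(140, 437) [596.9  25.  158.8]
14.15
```

Call:
apply_moves([
  {"tx": -0.002, "ty": -0.0028, "tz": 0, "rx": 0.06, "ry": 0.5, "rz": 0, "claw": 0.029},
  {"tx": -0.002, "ty": -0.0028, "tz": 0, "rx": 0.12, "ry": 1.0, "rz": 0, "claw": 0.029},
  {"tx": -0.002, "ty": -0.0028, "tz": -0.01, "rx": 0.12, "ry": 1.0, "rz": 0, "claw": 0.029},
  {"tx": -0.002, "ty": -0.0028, "tz": -0.02, "rx": 0.12, "ry": 1.0, "rz": 0, "claw": 0.029},
  {"tx": -0.002, "ty": -0.0028, "tz": -0.03, "rx": 0.12, "ry": 1.0, "rz": 0, "claw": 0.029},
  {"tx": -0.002, "ty": -0.0028, "tz": -0.04, "rx": 0.12, "ry": 1.0, "rz": 0, "claw": 0.029},
  {"tx": -0.002, "ty": -0.0028, "tz": -0.045, "rx": 0.12, "ry": 1.0, "rz": 0, "claw": 0.029},
  {"tx": -0.002, "ty": -0.0028, "tz": -0.045, "rx": 0.12, "ry": 1.0, "rz": 0, "claw": 0.029},
  {"tx": -0.002, "ty": -0.0028, "tz": -0.045, "rx": 0.12, "ry": 1.0, "rz": 0, "claw": 0.029},
])

```text
clock: 15.05
eef_pos: [612.5, -9.1, 178.3]
tool_rot: [-3.054, 0.0, 1.445]
force: [0.1, -0.1, -0.7]
width: 29.9
```

Run:
```python
from h import *
import pickle
np.set_printoptions(precision=3,suppress=True)
c=calibration('wrist');a=save('wrist','w7');b=save('side','s7');pickle.dump(c,open('w7.pkl','wb'))
o=np.zeros((600,800,3),np.uint8)
o[:300,:400]=cv2.resize(a[110:290,140:380,::-1],(400,300),interpolation=cv2.INTER_CUBIC)
o[:,400:]=cv2.resize(b[160:250,210:270,::-1],(400,600),interpolation=cv2.INTER_CUBIC)
cv2.imwrite('pics/c7.png',o); s=read_state();print(s['eef_pos'],s['tool_rot'],s['width'],s['force'],s['clock'])
```

```text
[612.784  -9.119 178.727] [-3.055  0.     1.445] 29.95188287999247 [0.187 1.259 0.059] 15.15
```

View pics/c7.png

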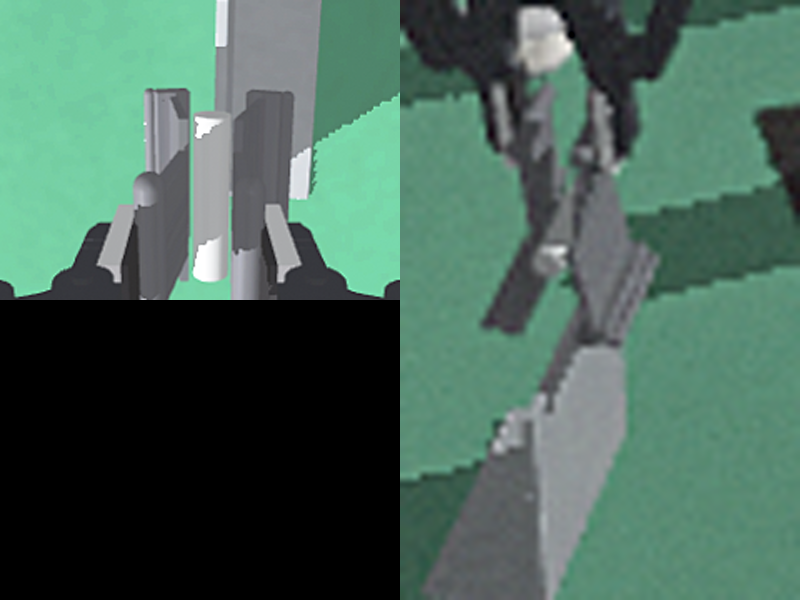

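Run:
```python
from m import *
import pickle
np.set_printoptions(precision=1,suppress=True)
c=pickle.load(open('w7.pkl','rb'));print(c['origin'])
W=lambda x,y:(140+(x+.5)/1.6667-.5,110+(y+.5)/1.6667-.5)
for p in [(216,5),(232,5),(216,80),(232,80)]: print(p,atz(c,W(*p),100))
X0=np.array([613.3,-7.2]);u=np.array([.122,.9925]);n=np.array([.9925,-.122])
for y in (60,30):
  for z,off in [(100,-2.5),(100,2.5),(0,-2.5),(0,2.5)]:
    q=proj(c,[*(X0+u*y+n*off),z]); print(y,z,off,(q+.5-[140,110])*1.6667-.5)
zo=178.7-70.8
print('rod',atz(c,W(211,115),zo+42),atz(c,W(209,278),zo+42))
l,r=atz(c,W(145,92),zo+5),atz(c,W(294,92),zo+5);print('lips',l,r,(l+r)/2)
b=(atz(c,W(147,185),zo+87)+atz(c,W(248,190),zo+87))/2;print('bars',b)
for q in [l/2+r/2,b,atz(c,W(211,115),zo+42)/2+atz(c,W(209,278),zo+42)/2]: print('offset across',(q[:2]-X0)@n,'along',(q[:2]-X0)@u)
J=lambda x,y:(210+(x-400+.5)/6.6667-.5,160+(y+.5)/6.6667-.5)
def aty(uv,y):
    o,d=ray(S,uv);return o+d*(y-o[1])/d[1]
for p in [(483,323),(520,331),(585,343),(618,345)]: print(p,aty(J(*p),21))
```

```text
[632.1  58.5 321.2]
(216, 5) [618.5  51.6 100. ]
(232, 5) [624.7  50.9 100. ]
(216, 80) [615.   22.3 100. ]
(232, 80) [621.4  21.6 100. ]
60 100 -2.5 [214.8   2.5]
60 100 2.5 [227.7   2.5]
60 0 -2.5 [225.4  -3.7]
60 0 2.5 [234.3  -3.7]
30 100 -2.5 [214.6  78.7]
30 100 2.5 [227.   78.9]
30 0 -2.5 [225.   49.7]
30 0 2.5 [233.7  49.8]
rod [616.   19.5 149.9] [608.3 -38.1 149.9]
lips [588.2  22.8 112.9] [644.8  16.6 112.9] [616.5  19.7 112.9]
bars [614.7  12.1 194.9]
offset across -0.14582300417556748 along 27.11427365873836
offset across -1.0018997541626062 along 19.315367921925507
offset across -0.89082607405543 along -2.2143751841238792
(483, 323) [642.4  21.  119.8]
(520, 331) [628.1  21.  116.9]
(585, 343) [602.9  21.  112.8]
(618, 345) [590.   21.  112.7]
```

Call:
apply_moves([
  {"tx": 0.0005, "ty": 0.001, "tz": -0.006, "rx": 0, "ry": 0, "rz": 0, "claw": 0.029},
  {"tx": 0.0005, "ty": 0.001, "tz": -0.012, "rx": 0, "ry": 0, "rz": 0, "claw": 0.029},
  {"tx": 0.0005, "ty": 0.001, "tz": -0.018, "rx": 0, "ry": 0, "rz": 0, "claw": 0.029},
  {"tx": 0.0005, "ty": 0.001, "tz": -0.024, "rx": 0, "ry": 0, "rz": 0, "claw": 0.029},
  {"tx": 0.0005, "ty": 0.001, "tz": -0.03, "rx": 0, "ry": 0, "rz": 0, "claw": 0.029},
  {"tx": 0.0005, "ty": 0.001, "tz": -0.033, "rx": 0, "ry": 0, "rz": 0, "claw": 0.029},
  {"tx": 0.0005, "ty": 0.001, "tz": -0.033, "rx": 0, "ry": 0, "rz": 0, "claw": 0.029},
  {"tx": 0.0005, "ty": 0.001, "tz": -0.033, "rx": 0, "ry": 0, "rz": 0, "claw": 0.029},
  {"tx": 0.0005, "ty": 0.001, "tz": -0.033, "rx": 0, "ry": 0, "rz": 0, "claw": 0.029},
  {"tx": 0.0005, "ty": 0.001, "tz": -0.033, "rx": 0, "ry": 0, "rz": 0, "claw": 0.029},
])

```text
clock: 16.15
eef_pos: [613.1, -8.2, 145.5]
tool_rot: [-3.054, 0.0, 1.445]
force: [0.3, 0.5, -2.0]
width: 30.3
```

Run:
```python
from h import *
import pickle
np.set_printoptions(precision=3,suppress=True)
c=calibration('wrist');a=save('wrist','w8');b=save('side','s8');t=save('top','t8');pickle.dump(c,open('w8.pkl','wb'))
o=np.zeros((600,800,3),np.uint8)
o[:300,:400]=cv2.resize(a[110:290,140:380,::-1],(400,300),interpolation=cv2.INTER_CUBIC)
o[300:,:400]=cv2.resize(t[120:300,140:380,::-1],(400,300),interpolation=cv2.INTER_CUBIC)
o[:,400:]=cv2.resize(b[160:250,210:270,::-1],(400,600),interpolation=cv2.INTER_CUBIC)
cv2.imwrite('pics/c8.png',o); s=read_state();print(s['eef_pos'],s['tool_rot'],s['width'],s['force'],s['torque'],s['clock'])
```

```text
[612.977  -8.161 145.414] [-3.054  0.     1.445] 29.909085420596856 [ 0.362  0.074 -0.486] [-0.002 -0.084 -0.014] 16.3
```

View pics/c8.png

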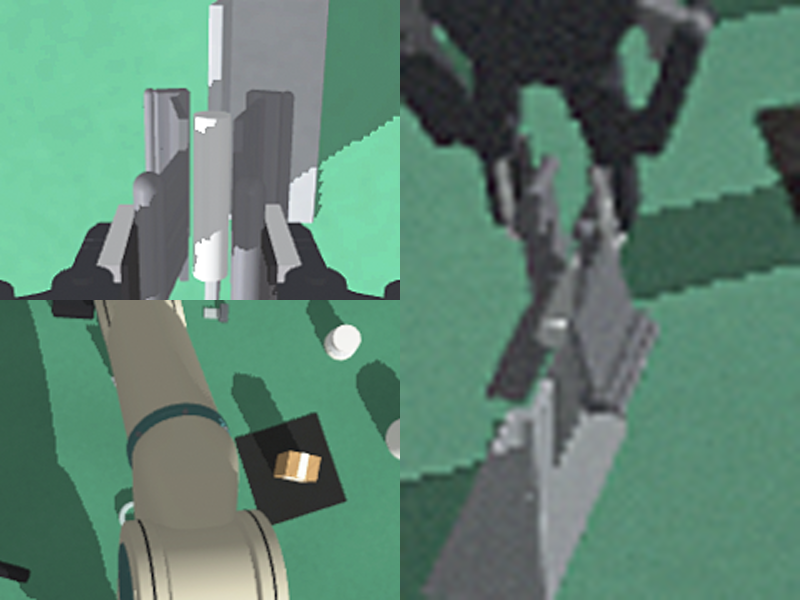

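Run:
```python
from m import *
import pickle
np.set_printoptions(precision=1,suppress=True)
c=pickle.load(open('w8.pkl','rb'))
J=lambda x,y:(210+(x-400+.5)/6.6667-.5,160+(y+.5)/6.6667-.5)
def aty(uv,y):
    o,d=ray(S,uv);return o+d*(y-o[1])/d[1]
for p,y in [((487,397),17),((520,404),18),((582,410),22),((620,412),23)]: print(p,aty(J(*p),y))
W=lambda x,y:(140+(x+.5)/1.6667-.5,110+(y+.5)/1.6667-.5)
X0=np.array([613.3,-7.2]);u=np.array([.122,.9925]);n=np.array([.9925,-.122])
l,r=atz(c,W(145,92),80),atz(c,W(294,92),80);print('lips across',(l[:2]-X0)@n,(r[:2]-X0)@n)
g=[(atz(c,W(x,5),100)[:2]-X0)@n for x in (210,226)];print('panel edge across',g)
K=lambda x,y:(140+(x+.5)/1.6667-.5,120+(y-300+.5)/1.6667-.5)
print('carton top',atz(T,K(298,466),131)); s=read_state();print(s['force'],s['qd'],s['width'])
```

```text
(487, 397) [644.   17.   79.8]
(520, 404) [630.7  18.   78.1]
(582, 410) [605.3  22.   80.2]
(620, 412) [590.1  23.   81.1]
lips across -28.150823589789024 28.817487588461805
panel edge across [np.float64(-1.6829702659001233), np.float64(3.6303210423766368)]
carton top [ 470.2 -254.4  131. ]
[ 0.4  0.1 -0.5] [-0.  0.  0.  0. -0. -0.  0.] 29.909085420596856
```

```bash
python3 -c "
from cell import *
print(finish_job())"
```

```text
the job is handed in; nothing more can be done
None
```

I moved the carton onto the mat and handed the job in at 16.3 s with the clip held open over the middle of the panel's top edge. No verdict was reported, so these are my own last measurements:

- **Carton:** it stands upright on the mat. Its centre is about 9 mm off the mat's centre, and the fingers let go of it.
- **Clip position:** the lips measure -28 and +29 mm across, with the panel edge about 1 mm off centre between them. The lower lip edges are at about z = 80 mm, so the panel edge sits about 25 mm above the clip origin. The clip is square to the panel within a few hundredths of a rad.
- **Contact:** the arm was still and the wrist force was under 1 N, so I saw no sign of the clip or arm touching the panel.
- **Bystanders:** nothing was seen to move, but I did not measure each one at the end.

Two things differed from plan:

- **Finger opening:** it settled at 30 mm over the levers, not the 34 mm stated. The lips measured about 56 mm over the outsides, which matches fully open.
- **Tilt in the grip:** the clip tilted about 0.09 rad when gripped. I corrected this by tilting the tool before lowering it. The last views show the lips level within about 2 mm.

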